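Change the microscope stage over to the stepped sample mount

ROBOT

A 6-joint arm with a two-finger parallel gripper is mounted at the origin on the work surface. World frame = base frame: x ahead of the robot, y to its left, z up, the work surface at z = 0. Lengths are in m, angles in rad, forces in N, time in s.
With the tool pointing down it reaches from about 0.4 to 0.825 m from the base axis. Payload 7 kg.
Tool frame: the origin (TCP) lies on the mounting face of the last link; the fingertips stand arm.tcp_to_tips ahead of it and the grasp point (between the pads) lies 159 mm ahead of it (arm.tcp_to_tips is the distance from the TCP to the fingertips, in m); z points along the fingers, y is the direction in which the jaws open and shut (so a half turn about z gives the same grasp; the last joint's range is limited). The gripper opens to 88 mm and grips with 3 to 60 N. Pads are 19 mm wide; open, the fingers measure 130 mm over their backs; the gripper's body (78 mm by 193 mm) begins 47 mm behind the grasp point.
Start: joints at [1.531, 0.359, 0.012, 0, -1.224, -0.288], TCP at [0.217, 0.639, 0.405] pointing down, gripper open.
Joint ranges: [-3.07, 3.07], [-1.43, 2.12], [-1.02, 1.25], [-3.03, 1.67], [-3.05, -0], [-3.03, 3.03]. Speed limits (rad/s): [2.39, 2.39, 3.01, 3.14, 3.14, 3.14].

INTERFACE

Orientations are given as [roll, pitch, yaw] about the fixed x, y, z axes, in that order (R = Rz(yaw) Ry(pitch) Rx(roll)).
In Python, from station import arm, cams, job_done, finder gives the robot as it stands.
- The arm moves only by the tool play_rows, never from a script. Its argument "targets" is a list that holds one entry, the list of rows, each a list of 4 numbers: the shift along the tool's x, y, z in m, then the turn about the tool's z in degrees. A call has 1 to 5 rows; each row is the pose to reach, as a shift and turn from the pose commanded when the call began, along the tool's axes at that moment; what a row does not reach only later rows make up. A row lasts 1/8 s, in which the tool goes at most 62.5 mm and 10.7 degrees, less where a joint would pass 70% of its speed; a pose out of reach is approached as far as the arm can. A call with a gripper value outside its range is refused whole. "grip" is the closure in counts, from 0 (fully open) to 255 (shut), set as the call begins (left out, the last holds). The fingers move at their own pace and stop on an object; "newtons" is the grip in N (left out, the last holds). Time passes only in rows, so rows that repeat a pose let the fingers close. It gives the time, the measured TCP pose, the force and the opening at its end, in the units of the state.
- arm.get_state(): the state, without advancing time (a new reading comes with each control period).
- cams.grab_frame(name): name is "scene" or "top" or "wrist"; returns (picture, depth): 400x640x3 uint8, red, green, blue; 400x640 float32, m along the optical axis (not along the pixel's ray), 0 where there is no reading.
- cams.camera_params(name): a dict with "intrinsics" (3x3 intrinsics, pixels), "position" and "attitude" of the camera in the world. Camera axes: x right, y down, z forward; pixel columns grow to the right and rows downward; lengths in m; the calibration is good to about 2 mm. A picture is of the moment at which its call begins: read the wrist's pose just before it. camera_params takes no time and is no camera call; for the wrist camera it gives the pose at the moment of the call.
- job_done(): hands the job in, once; it reports no verdict.
Trained networks look in the newest picture that a camera, given by its name, has taken for a name from the list of things; names that differ only in an ending like _2 or _b are one class to them, and where a whole thing is asked for, a point or a joint stands for the part that bears it (a point fixed in the world has none). Each returns a list of dicts, best first, with "score" (0 to 1); they miss things now and then, are a little off and sometimes report something else, mostly with a low value. They report only what shows in the picture. A call takes as long as a camera call. They do not tell look-alikes from the thing itself.
- finder.find_in(camera, query): "xyz" ([x, y, z] in m, in world coordinates, good to about 4 mm: the middle of the surface that is visible of it).
- finder.masks_of(camera, query): "mask" (400x640 bool, what is visible of it).
The state is a dict: "t": time; "q": joint angles; "qd": joint speeds; "joint_efforts": joint torques, N m; "eef_pos": TCP position; "ee_rot": TCP orientation; "force": force on the tool from outside, world axes, zero at the start; "moment": the same for the moment, N m; "width": finger opening in m.
Only numpy, scipy, OpenCV 4.12 (cv2) and the standard library are available. Lean on these libraries where they do the work, as an engineer would, in place of code of your own. Each camera call takes 0.05 s, during which the arm holds its last target. There are 200 camera calls.

TASK

Lift the aluminium cover plate straight up off the stage's two locating pins, keeping it level and lay it flat, handle up, in the middle of the white pad and squared up with it. Then build the brass sample mount on the stage, one piece at a time: the widest adapter flat in the stage's round recess, the smaller reducer fully home in the top of the adapter, and last the plug, standing upright, fully home in the top of the reducer; leave the amber bottle and the white beaker standing where they are.

Things in the scene. Friction and masses are not known exactly. Their poses are not given: they have to be found in the camera images.
- stage: Black stage block, fixed to the table, 120 (x) x 160 (y) x 40 mm high; origin at the centre of its underside, z up. Its top has a central round recess, 71 mm in diameter and 4 mm deep (floor at z = 36 mm), hidden under the cover plate at the start. Two steel locating pins, 10 mm in diameter, stand at y = -60 and +60 mm (x = 0) and reach z = 64 mm, 24 mm above the top.
- park_pad: White flat plastic pad lying on the table, fixed, 150 (x) x 190 (y) x 6 mm; origin at the centre of its underside, long side along its y.
- cover_plate: Loose aluminium cover plate, 100 (x) x 150 (y) x 8 mm, about 0.4 kg, origin at the centre of its underside; 13 mm holes at y = -60 and +60 mm. At the start it lies on the stage's top, over the pins, square with it. On top a central bar handle, 24 mm thick (x), 60 mm long (y), top at z = 36 mm. On the pad its long side (y) goes along the pad's y, either way round.
- base_adapter: Loose brass base adapter, the widest of the three brass pieces: round, 62 mm outside diameter, 26 mm high, 0.4 kg or so; origin at the centre of its underside. Its top has a central recess 50 mm in diameter and 6 mm deep (floor at z = 20 mm). It stands upright on the table.
- reducer: Loose brass reducer: round, 44 mm outside diameter, 26 mm high, 0.2 kg or so; origin at the centre of its underside. Its top has a central recess 34 mm in diameter and 6 mm deep (floor at z = 20 mm). It stands upright on the table.
- plug: Loose brass plug, solid: a cylinder 28 mm in diameter up to z = 22 mm, then narrowing to a 20 mm diameter head, 34 mm high in all, 0.13 kg or so; origin at the centre of its underside. It stands upright, head up.
- bottle: Amber dropper bottle with a black cap, 32 mm in diameter, 70 mm high, loose, a bystander to be left alone; origin at the centre of its underside.
- beaker: White plastic beaker, open on top, 62 mm in diameter, 85 mm high, loose and light, a bystander to be left alone; origin at the centre of its underside.
Things that resemble listed ones, but are neither listed nor needed, are in the scene too. What is shaped like the base_adapter but green or red is not meant. Leave any pink look-alike of the plug alone.

How it is judged:
On the way, in this order (a step that is already met when the one before it is completed fails the run):
1. the cover plate has been lifted up its pins, level, until nearly clear of them over the stage (z of cover_plate in the frame of stage above 0.058 m and horizontal distance between cover_plate and stage below 0.03 m and angle between cover_plate's own z axis and vertical below 0.2 rad), for 0.02 s.
2. the cover plate lies flat on the white pad, let go (x of cover_plate in the frame of park_pad between -0.018 and 0.018 m and y of cover_plate in the frame of park_pad between -0.018 and 0.018 m and z of cover_plate in the frame of park_pad between 0.003 and 0.009 m and angle between cover_plate's own z axis and vertical below 0.06 rad and angle between the y axis of cover_plate and the y axis of park_pad, either way round below 0.22 rad and contact force between cover_plate and the fingers below 0.1 N), for 0.2 s.
3. the base adapter sits flat in the stage's recess, let go (horizontal distance between base_adapter and stage below 0.007 m and z of base_adapter in the frame of stage between 0.0335 and 0.0385 m and angle between base_adapter's own z axis and vertical below 0.08 rad and contact force between base_adapter and the fingers below 0.1 N), for 0.2 s.
4. the reducer sits home in the base adapter on the stage, let go (horizontal distance between base_adapter and stage below 0.007 m and z of base_adapter in the frame of stage between 0.0335 and 0.0385 m and angle between each of base_adapter, reducer's own z axis and vertical below 0.08 rad and horizontal distance between reducer and base_adapter below 0.006 m and z of reducer in the frame of base_adapter between 0.0175 and 0.0225 m and contact force between reducer and the fingers below 0.1 N), for 0.2 s.
5. the plug sits home in the reducer on the stage, let go (horizontal distance between base_adapter and stage below 0.007 m and z of base_adapter in the frame of stage between 0.0335 and 0.0385 m and angle between each of base_adapter, reducer, plug's own z axis and vertical below 0.08 rad and horizontal distance between reducer and base_adapter below 0.006 m and z of reducer in the frame of base_adapter between 0.0175 and 0.0225 m and horizontal distance between plug and reducer below 0.006 m and z of plug in the frame of reducer between 0.0175 and 0.0225 m and contact force between plug and the fingers below 0.1 N), for 0.2 s.
At the end, for the whole second after the job is handed in: Cover plate flat on the pad, handle up (within 18 mm along each pad axis, square within 0.22 rad); adapter in the stage's recess (7 mm), reducer on the floor of the adapter's recess and plug on that of the reducer's (6 mm), heights within 2.5 mm, upright; all at rest (x of cover_plate in the frame of park_pad between -0.018 and 0.018 m and y of cover_plate in the frame of park_pad between -0.018 and 0.018 m and z of cover_plate in the frame of park_pad between 0.003 and 0.009 m and angle between cover_plate's own z axis and vertical below 0.06 rad and angle between the y axis of cover_plate and the y axis of park_pad, either way round below 0.22 rad and horizontal distance between base_adapter and stage below 0.007 m and z of base_adapter in the frame of stage between 0.0335 and 0.0385 m and angle between each of base_adapter, reducer, plug's own z axis and vertical below 0.08 rad and horizontal distance between reducer and base_adapter below 0.006 m and z of reducer in the frame of base_adapter between 0.0175 and 0.0225 m and horizontal distance between plug and reducer below 0.006 m and z of plug in the frame of reducer between 0.0175 and 0.0225 m and linear speed of each of cover_plate, base_adapter, reducer, plug below 0.02 m/s); the robot touches nothing.
It fails at once if the cover plate is tipped more than 0.25 rad (14 degrees) from level (angle between cover_plate's own z axis and vertical above 0.25 rad).
It fails at once if the amber bottle is pushed more than 25 mm or tipped over (distance of bottle from where it was at the start of the episode above 0.025 m or angle between bottle's own z axis and vertical above 0.5 rad).
It fails at once if the white beaker is pushed more than 25 mm or tipped over (distance of beaker from where it was at the start of the episode above 0.025 m or angle between beaker's own z axis and vertical above 0.5 rad).
It also fails if it takes over 120 s, if anything falls off the work surface, if the arm or the gripper's body presses on something with over 40 N, if the wrist force passes 120 N, or if a joint passes its speed limit or range.

## Working session

There is one attempt and no reset: what is moved stays moved. The work goes in short steps, Python scripts to look and compute and a tool call to move; the robot and the scene stay as the last step left them, time stands still between calls to the robot, and variables do not carry over. Pictures are saved under pics/ and viewed, about 12 in all and at most 16, crops included, and the job is handed in when it is done.

Besides the shell and the picture viewer there is one more tool, called after "Request:" in YAML: its name, and indented under it one key for each argument. play_rows: Moves the arm, as the interface text tells. Its arguments: {"type":"object","properties":{"targets":{"type":"array","items":{"type":"array","items":{"type":"array","items":{"type":"number"}}}},"grip":{"type":"number"},"newtons":{"type":"number"}},"required":["targets"]}

```bash
ls; mkdir -p pics
cat > h.py <<'E'
import numpy as np, cv2
from station import arm, cams, finder, job_done
from scipy.spatial.transform import Rotation as R
def cam(name):
    p=cams.camera_params(name); return np.array(p["intrinsics"]),np.array(p["position"]),p["attitude"]
def att(a):
    a=np.array(a,float)
    return a if a.shape==(3,3) else R.from_euler('xyz',a).as_matrix() if a.size==3 else R.from_quat(a).as_matrix()
def cloud(name):
    K,p,a=cam(name); im,d=cams.grab_frame(name)
    v,u=np.mgrid[:400,:640]; ray=np.stack([(u-K[0,2])/K[0,0],(v-K[1,2])/K[1,1],np.ones_like(u)],-1)
    P=(ray*d[...,None])@att(a).T+p; P[d==0]=np.nan
    return im,P
def save(n,im): cv2.imwrite(f'pics/{n}.png',cv2.cvtColor(im,cv2.COLOR_RGB2BGR))
E
python3 - <<'E'
from h import *
print(arm.get_state(), arm.tcp_to_tips)
for c in("scene","top","wrist"):
    print(c,cams.camera_params(c))
a,P=cloud("top"); b,Q=cloud("scene")
save('top0',a); save('scene0',b)
np.save('top0.npy',P)
for n in "stage park_pad cover_plate base_adapter reducer plug bottle beaker".split():
    print(n,[(np.round(r["xyz"],3).tolist(),round(r["score"],2)) for r in finder.find_in("top",n)])
E
```

```text
pics
{'t': 0.0, 'q': array([ 1.53109996e+00,  3.59418511e-01,  1.10354545e-02, -3.35587291e-04,
       -1.22411400e+00, -2.88092836e-01]), 'qd': array([-0.00064498,  0.00128316,  0.00023316,  0.00053659,  0.00012069,
        0.0002283 ]), 'joint_efforts': array([-9.24944325e-04, -5.82721531e+01,  2.93044871e+01,  6.99722081e+00,
        6.80449579e-03, -1.75606833e-04]), 'eef_pos': array([0.21726218, 0.63886943, 0.40369442]), 'ee_rot': array([ 3.13987237e+00, -1.80796503e-04, -3.27903344e-01]), 'force': array([ 0.07540506, -0.12089167, -0.61742975]), 'moment': array([ 0.03801892, -0.00797792, -0.03558013]), 'width': 0.08785707140948625} 0.1781
scene {'intrinsics': array([[478.53649145,   0.        , 315.65665639],
       [  0.        , 478.53649145, 201.0890778 ],
       [  0.        ,   0.        ,   1.        ]]), 'position': array([ 1.00221428, -0.45435394,  0.65363653]), 'attitude': array([-2.30519969, -0.01602897,  0.80277822])}
top {'intrinsics': array([[510.04870443,   0.        , 323.06444804],
       [  0.        , 510.04870443, 201.54531047],
       [  0.        ,   0.     
[... 193 characters left out ...]
    , 316.44925616],
       [  0.        , 313.57335924, 199.40983166],
       [  0.        ,   0.        ,   1.        ]]), 'position': array([0.28022906, 0.61843219, 0.38381524]), 'attitude': array([ 2.89180563e+00, -1.36216680e-03, -1.89850014e+00])}
stage [([0.528, -0.247, 0.04], 0.84)]
park_pad [([0.546, 0.289, 0.002], 0.56)]
cover_plate [([0.546, -0.267, 0.046], 0.71)]
base_adapter [([0.341, -0.093, 0.02], 0.9), ([0.357, -0.004, 0.019], 0.89), ([0.464, -0.071, 0.017], 0.81)]
reducer [([0.57, 0.053, 0.02], 0.6)]
plug [([0.711, 0.027, 0.026], 0.61), ([0.671, -0.047, 0.03], 0.51), ([0.732, -0.063, 0.026], 0.49)]
bottle [([0.437, 0.091, 0.046], 0.6)]
beaker [([0.575, -0.065, 0.023], 0.68)]
```

View pics/top0.png

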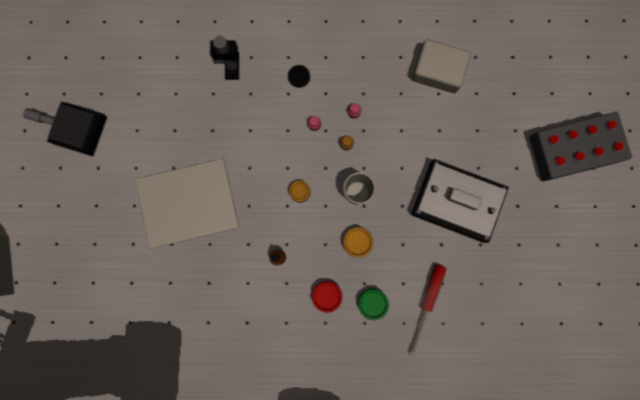

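View pics/scene0.png

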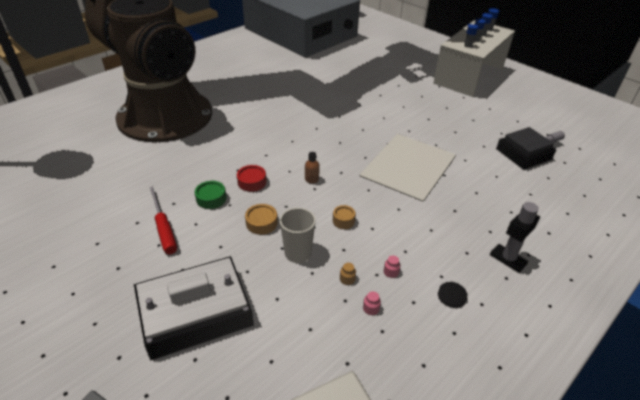

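Top view: plate at about (461,200), pad (187,203), brass adapter (357,242), reducer (299,191), brass plug (346,143), with pink look-alikes at (314,122) and (354,110). The beaker is at (357,188) and the bottle at (277,256). The scene view agrees. Next I'll measure from the depth cloud.

Run:
```python
from h import *
P=np.load('top0.npy'); im=cv2.cvtColor(cv2.imread('pics/top0.png'),cv2.COLOR_BGR2RGB)
def rect(name,box,zlo,zhi):
    x0,x1,y0,y1=box; m=np.zeros((400,640),bool); m[y0:y1,x0:x1]=1
    m&=(P[...,2]>zlo)&(P[...,2]<zhi)
    q=P[m]; r=cv2.minAreaRect((q[:,:2]*1000).astype(np.float32)); (c,s,a)=r
    B=cv2.boxPoints(r); e=max((B[1]-B[0],B[2]-B[1]),key=np.linalg.norm)
    print(name,np.round(c,1),np.round(s,1),'long dir deg',round(np.degrees(np.arctan2(e[1],e[0])),1),'med',np.round(np.nanmedian(q,0),4),len(q))
rect('plate',(405,515,155,245),.043,.054)
rect('handle',(435,490,180,220),.068,.085)
hsv=cv2.cvtColor(im,cv2.COLOR_RGB2HSV)
print('padhsv',hsv[203,187],hsv[100,120])
m=(cv2.GaussianBlur(hsv[...,2],(5,5),0)>150); 
print('z pad',np.nanmedian(P[190:215,170:205,2]),'z table',np.nanmedian(P[255:280,150:220,2]))
rect('pad',(130,245,150,255),.003,.015)
for n,b,z in(('adapter',(335,380,220,265),.018),('reducer',(285,315,176,206),.018),('plug',(336,357,132,154),.028),('plugAll',(336,357,132,154),.01),('beaker',(335,380,165,210),.07),('bottle',(262,292,240,272),.03)):
    rect(n,b,z,.12)
```

```text
plate [ 546.9 -271.4] [158.6 117.9] long dir deg 69.1 med [ 0.546  -0.2705  0.0477] 3322
handle [ 547.1 -272.2] [60.6 24.6] long dir deg 68.0 med [ 0.5473 -0.2719  0.0755] 387
padhsv [ 16  50 133] [ 11  36 120]
z pad 0.0055476883256522225 z table -0.0002730465894622558
pad [546.  290.6] [217.9 241.9] long dir deg -89.8 med [0.5426 0.2883 0.0056] 6115
adapter [462.7 -65.8] [59.9 60.3] long dir deg -45.3 med [ 0.4626 -0.0659  0.0215] 653
reducer [566.3  53.6] [42.3 42. ] long dir deg 46.4 med [0.5667 0.0527 0.0219] 322
plug [669.1 -43.9] [18.3 19.8] long dir deg -14.1 med [ 0.6685 -0.0435  0.0335] 76
plugAll [668.2 -44. ] [25.7 25.2] long dir deg 0.6 med [ 0.6661 -0.0435  0.0294] 147
beaker [566.4 -65.3] [60.  60.4] long dir deg -2.1 med [ 0.5751 -0.0704  0.0839] 217
bottle [432.   96.2] [29.9 30.2] long dir deg -18.4 med [0.4324 0.0938 0.0477] 198
```

```bash
cat >> h.py <<'E'
def go(x,y,z,yaw=None):
    """shift in tool axes (mm) and turn (deg) to TCP x,y,z, yaw deg (tool down); mod 180 not applied"""
    s=arm.get_state(); M=R.from_euler('xyz',s["ee_rot"]).as_matrix()
    d=M.T@(np.array([x,y,z])-s["eef_pos"]); y0=np.degrees(s["ee_rot"][2])
    t=0 if yaw is None else -((yaw-y0+180)%360-180)
    print('shift',np.round(d,4),'turn',round(t,1),'| now',np.round(s["eef_pos"],4),np.round(np.degrees(s["ee_rot"]),2),'w',round(s["width"],4),'F',np.round(s["force"],1),'t',round(s["t"],2))
E
python3 - <<'E'
from h import *
P=np.load('top0.npy')
m=((P[...,2]>.003)&(P[...,2]<.012)).astype(np.uint8); m[:, :130]=0; m[:,245:]=0
m=cv2.morphologyEx(m,cv2.MORPH_OPEN,np.ones((9,9),np.uint8))
q=P[m>0]; r=cv2.minAreaRect((q[:,:2]*1000).astype(np.float32)); B=cv2.boxPoints(r); print('pad',r,q.mean(0))
e=max((B[1]-B[0],B[2]-B[1]),key=np.linalg.norm); print(np.degrees(np.arctan2(e[1],e[0])))
go(.547,-.272,.33,-112)
E
```

```text
pad ((0.0, 0.0), (0.0, 0.0), 0.0) [nan nan nan]
0.0
shift [0.6054 0.7564 0.0747] turn 93.2 | now [0.2173 0.639  0.4047] [180.     0.   -18.78] w 0.0875 F [0.4 0.1 0.2] t 0.5<stdin>:5: RuntimeWarning: Mean of empty slice.
  ret = um.true_divide(
```

Request:
play_rows:
  targets:
    - [[0.605,0.756,0.02,93],[0.605,0.756,0.02,93],[0.605,0.756,0.02,93],[0.605,0.756,0.02,93],[0.605,0.756,0.02,93]]
  grip: 0
  newtons: 40

```text
t: 1.12
eef_pos: [0.3239, 0.3432, 0.3985]
ee_rot: [-3.141, 0.001, -1.271]
force: [1.6, 0.1, -0.1]
width: 0.0876
```

Run:
```python
from h import *
go(.547,-.272,.33,-112)
# pad by brightness
im=cv2.imread('pics/top0.png'); im=cv2.GaussianBlur(im,(0,0),1.5)
b=im.astype(float).mean(2); print('pad/table',b[190:215,170:205].mean(),b[255:275,160:220].mean(),b[130:150,140:220].mean())
hsv=cv2.cvtColor(im,cv2.COLOR_BGR2HSV)
print(hsv[190:215,170:205].reshape(-1,3).mean(0),hsv[255:275,160:220].reshape(-1,3).mean(0),hsv[130:150,140:220].reshape(-1,3).mean(0))
```

```text
shift [ 0.6537 -0.0314  0.0681] turn 39.2 | now [0.3239 0.3432 0.3985] [-1.7996e+02  4.0000e-02 -7.2820e+01] w 0.0876 F [ 1.6  0.1 -0.1] t 1.12
pad/table 120.40419047619046 110.39777777777776 110.64083333333332
[ 16.616       47.53028571 132.35657143] [ 11.58416667  33.7775     118.85      ] [ 11.105625  34.023125 119.251875]
```

Request:
play_rows:
  targets:
    - [[0.654,-0.031,0.0,39],[0.654,-0.031,0.0,39],[0.654,-0.031,0.0,39],[0.654,-0.031,0.0,39],[0.654,-0.031,0.0,39]]

```text
t: 1.75
eef_pos: [0.4318, 0.05, 0.3989]
ee_rot: [-3.14, 0.001, -1.947]
force: [1.2, 0.2, -0.1]
width: 0.0878
```

Run:
```python
from h import *
go(.547,-.272,.33,-112)
im=cv2.imread('pics/top0.png'); im=cv2.GaussianBlur(im,(0,0),1.2)
s=cv2.cvtColor(im,cv2.COLOR_BGR2HSV)
m=((s[...,1]>40)&(s[...,2]>110)).astype(np.uint8)*255; m[:,:120]=0; m[:,250:]=0; m[:140]=0; m[260:]=0
m=cv2.morphologyEx(m,cv2.MORPH_OPEN,np.ones((5,5),np.uint8))
c=max(cv2.findContours(m,0,2)[0],key=cv2.contourArea); B=cv2.boxPoints(cv2.minAreaRect(c)); print(B,cv2.contourArea(c),cv2.minAreaRect(c))
K,p,a=cam("top"); A=att(a)
W=[]
for u,v in B:
    r=A@np.array([(u-K[0,2])/K[0,0],(v-K[1,2])/K[1,1],1]); W.append((p+r*(.006-p[2])/r[2])[:2])
W=np.array(W); e=[W[1]-W[0],W[2]-W[1]]; print('pad c',W.mean(0),[ (np.linalg.norm(x),np.degrees(np.arctan2(x[1],x[0]))) for x in e])
```

```text
shift [ 0.2572 -0.2254  0.0688] turn 0.4 | now [0.4318 0.05   0.3989] [-1.7993e+02  8.0000e-02 -1.1156e+02] w 0.0878 F [ 1.2  0.2 -0.1] t 1.75
[[132.86514 178.41573]
 [223.28085 157.55055]
 [239.49435 227.80898]
 [149.07864 248.67415]] 6386.5 ((186.17974853515625, 203.1123504638672), (72.10494995117188, 92.79202270507812), 77.00537872314453)
pad c [0.54289068 0.29018064] [(np.float64(0.1936620903080715), np.float64(-76.72980770614345)), (np.float64(0.15160711369226526), np.float64(-166.00115621155155))]
```

Request:
play_rows:
  targets:
    - [[0.257,-0.225,0.069,0],[0.257,-0.225,0.069,0],[0.257,-0.225,0.069,0],[0.257,-0.225,0.069,0],[0.257,-0.225,0.069,0]]

```text
t: 2.38
eef_pos: [0.5354, -0.2386, 0.3362]
ee_rot: [-3.141, 0.0, -1.946]
force: [0.9, 1.4, 1.4]
width: 0.0879
```

Request:
play_rows:
  targets:
    - [[0,0,0,0],[0,0,0,0]]

```text
t: 2.62
eef_pos: [0.5346, -0.2366, 0.336]
ee_rot: [3.141, -0.0, -1.947]
force: [-0.4, 0.5, -0.3]
width: 0.0877
```

Run:
```python
from h import *
go(.547,-.272,.33,-112)
im,P=cloud("wrist"); save('w1',im)
m=(P[...,2]>.07)&(P[...,2]<.085); q=P[m]
r=cv2.minAreaRect((q[:,:2]*1000).astype(np.float32)); print(r,np.median(q,0),len(q))
```

```text
shift [ 0.0283 -0.0245  0.006 ] turn 0.4 | now [ 0.5346 -0.2366  0.336 ] [ 1.7995e+02 -1.0000e-02 -1.1157e+02] w 0.0877 F [-0.4  0.5 -0.3] t 2.62
((548.9007568359375, -272.0399169921875), (59.32527542114258, 24.213186264038086), 68.50587463378906) [ 0.54816311 -0.27319186  0.07586452] 2340
```

View pics/w1.png

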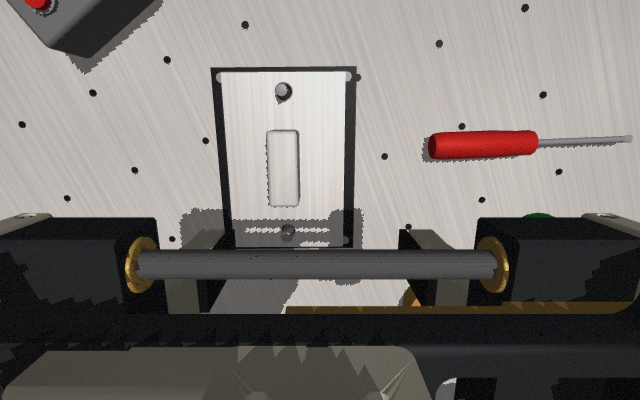

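The wrist view shows the handle at (283,168), square with the jaws. I'll centre on it and descend.

Request:
play_rows:
  targets:
    - [[0.0283,-0.0261,0.0,0],[0.0283,-0.0261,0.03,0],[0.0283,-0.0261,0.06,0],[0.0283,-0.0261,0.06,0],[0.0283,-0.0261,0.06,0]]

```text
t: 3.3
eef_pos: [0.5495, -0.2715, 0.2781]
ee_rot: [-3.14, -0.0, -1.944]
force: [-0.6, 0.2, 0.3]
width: 0.0876
```

Run:
```python
from h import *
go(.5485,-.2725,.230,-111.5)
```

```text
shift [0.0013 0.0006 0.0481] turn 0.1 | now [ 0.5495 -0.2715  0.2781] [-179.88   -0.   -111.39] w 0.0876 F [-0.6  0.2  0.3] t 3.3
```

Request:
play_rows:
  targets:
    - [[0.001,0.0006,0.025,0],[0.001,0.0006,0.047,0],[0.001,0.0006,0.047,0],[0.001,0.0006,0.047,0]]

```text
t: 3.8
eef_pos: [0.5487, -0.2729, 0.2312]
ee_rot: [-3.139, 0.0, -1.945]
force: [-0.4, -0.2, 0.0]
width: 0.0877
```

Request:
play_rows:
  targets:
    - [[0,0,0,0],[0,0,0,0],[0,0,0,0],[0,0,0,0],[0,0,0,0]]
  grip: 255
  newtons: 40

```text
t: 4.42
eef_pos: [0.5479, -0.273, 0.2293]
ee_rot: [3.142, -0.0, -1.946]
force: [0.4, 0.0, -0.3]
width: 0.0433
```

Request:
play_rows:
  targets:
    - [[0,0,0,0],[0,0,0,0]]

```text
t: 4.68
eef_pos: [0.548, -0.273, 0.2293]
ee_rot: [-3.141, -0.0, -1.946]
force: [-0.4, 1.1, 1.5]
width: 0.0234
```

Gripped at 23.4 mm. I'll lift straight up slowly.

Request:
play_rows:
  targets:
    - [[0,0,0,0],[0,0,-0.006,0],[0,0,-0.013,0],[0,0,-0.02,0],[0,0,-0.027,0]]

```text
t: 5.3
eef_pos: [0.5477, -0.273, 0.2568]
ee_rot: [3.141, 0.0, -1.946]
force: [-0.5, 0.7, -4.1]
width: 0.0238
```

Request:
play_rows:
  targets:
    - [[0,0,-0.008,0],[0,0,-0.025,0],[0,0,-0.05,0],[0,0,-0.08,0],[0,0,-0.1,0]]

```text
t: 5.92
eef_pos: [0.548, -0.2731, 0.3591]
ee_rot: [-3.139, 0.0, -1.946]
force: [-0.2, -0.6, -5.1]
width: 0.0238
```

Run:
```python
from h import *
im,P=cloud("scene"); save('s2',im)
go(.543,.29,.36,-76.5)
```

```text
shift [-5.223e-01  2.112e-01  5.000e-04] turn -35.0 | now [ 0.5485 -0.2734  0.3617] [-179.67    0.   -111.46] w 0.0237 F [ 1.3 -1.1 -1.4] t 5.97
```

View pics/s2.png

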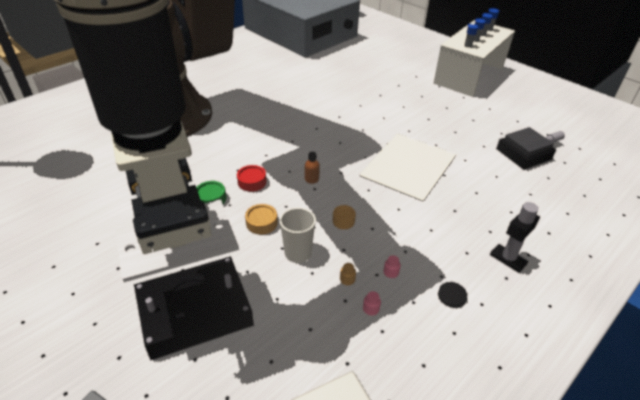

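The plate is held level, clear above the stage, whose pins and recess are now visible at about (195,300). Moving to the pad next.

Request:
play_rows:
  targets:
    - [[-0.03,0.012,0,-3],[-0.075,0.03,0,-8],[-0.12,0.048,0,-13],[-0.165,0.067,0,-18],[-0.21,0.085,0,-23]]

```text
t: 6.6
eef_pos: [0.5453, -0.045, 0.3568]
ee_rot: [-3.141, 0.0, -1.542]
force: [0.8, -0.6, -5.0]
width: 0.0237
```

Run:
```python
from h import *
go(.543,.29,.36,-76.5)
```

```text
shift [-0.3349 -0.0074 -0.0032] turn -11.8 | now [ 0.5453 -0.045   0.3568] [-1.7997e+02  1.0000e-02 -8.8340e+01] w 0.0237 F [ 0.8 -0.6 -5. ] t 6.6
```

Request:
play_rows:
  targets:
    - [[-0.045,-0.001,0,-3],[-0.09,-0.002,0,-5],[-0.14,-0.003,0,-7],[-0.19,-0.004,0,-9],[-0.24,-0.006,0,-11.8]]

```text
t: 7.22
eef_pos: [0.545, 0.1952, 0.3568]
ee_rot: [-3.141, 0.0, -1.337]
force: [0.3, -0.1, -4.1]
width: 0.0239
```

Request:
play_rows:
  targets:
    - [[-0.04,0,0,0],[-0.07,0,0,0],[-0.085,0,0,0],[-0.085,0,0,0]]

```text
t: 7.72
eef_pos: [0.5256, 0.2769, 0.3564]
ee_rot: [3.141, -0.0, -1.337]
force: [-0.4, -1.1, -3.9]
width: 0.0236
```

Run:
```python
from h import *
im,P=cloud("top"); save('t3',im)
go(.543,.29,.2,-76.5)
m=(P[...,2]>.17)&(P[...,2]<.19)&(P[...,1]>.15); q=P[m]; print(len(q), (q.mean(0) if len(q) else 0))
```

```text
shift [-0.0095 -0.02    0.1563] turn -0.2 | now [0.5257 0.2762 0.3563] [ 1.7998e+02 -1.0000e-02 -7.6670e+01] w 0.0235 F [ 0.2  0.4 -4.4] t 7.78
2068 [0.52648608 0.24079581 0.17468467]
```

View pics/t3.png

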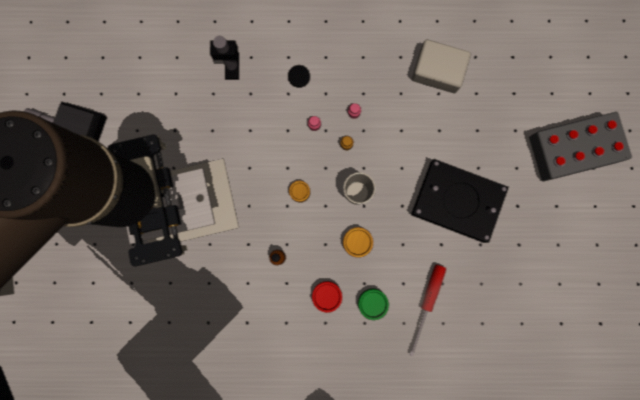

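Plate is over the pad with matching orientation, and the stage recess is at about (461,200). I'll shift to the centre and descend.

Request:
play_rows:
  targets:
    - [[-0.0095,-0.02,0.0,0],[-0.0095,-0.02,0.04,0],[-0.0095,-0.02,0.08,0],[-0.0095,-0.02,0.12,0],[-0.0095,-0.02,0.14,0]]

```text
t: 8.4
eef_pos: [0.5429, 0.2884, 0.2141]
ee_rot: [3.139, -0.002, -1.34]
force: [0.3, 0.1, -5.4]
width: 0.0235
```

Run:
```python
from h import *
go(.543,.29,.1955,-76.5)
```

```text
shift [-0.0016 -0.0005  0.0185] turn -0.3 | now [0.5429 0.2884 0.2141] [ 1.7983e+02 -1.0000e-01 -7.6790e+01] w 0.0235 F [ 0.3  0.1 -5.4] t 8.4
```

Request:
play_rows:
  targets:
    - [[-0.001,0,0.006,0],[-0.001,0,0.012,0],[-0.001,0,0.016,0],[-0.001,0,0.018,0],[-0.001,0,0.018,0]]

```text
t: 9.02
eef_pos: [0.543, 0.2912, 0.1987]
ee_rot: [-3.141, 0.0, -1.338]
force: [-0.8, -0.2, -4.7]
width: 0.0239
```

Request:
play_rows:
  targets:
    - [[0,0,0,0],[0,0,0,0]]

```text
t: 9.28
eef_pos: [0.543, 0.2913, 0.1986]
ee_rot: [-3.141, 0.0, -1.339]
force: [-0.4, 0.5, -4.2]
width: 0.0237
```

Request:
play_rows:
  targets:
    - [[0,0,0.002,0],[0,0,0.003,0],[0,0,0.0035,0],[0,0,0.0035,0]]

```text
t: 9.78
eef_pos: [0.5428, 0.2911, 0.1953]
ee_rot: [-3.142, -0.0, -1.338]
force: [-3.7, 0.1, 3.4]
width: 0.0234
```

Contact with the pad, so I'll release and rise.

Request:
play_rows:
  targets:
    - [[0,0,0,0],[0,0,0,0],[0,0,0,0],[0,0,0,0],[0,0,0,0]]
  grip: 0

```text
t: 10.4
eef_pos: [0.543, 0.2912, 0.1948]
ee_rot: [-3.142, 0.0, -1.339]
force: [0.3, 0.0, 0.0]
width: 0.0682
```

Request:
play_rows:
  targets:
    - [[0,0,-0.02,0],[0,0,-0.06,0],[0,0,-0.11,0],[0,0,-0.16,0],[0,0,-0.16,0]]

```text
t: 11.02
eef_pos: [0.5438, 0.2918, 0.3598]
ee_rot: [-3.134, 0.004, -1.338]
force: [-0.1, -0.5, -0.6]
width: 0.0875
```

Run:
```python
from h import *
go(.463,-.066,.34,-90)
im,P=cloud("wrist"); save('w4',im)
```

```text
shift [0.3296 0.1614 0.0174] turn 13.3 | now [0.5438 0.2918 0.3598] [-179.56    0.21  -76.66] w 0.0875 F [-0.1 -0.5 -0.6] t 11.03
```

View pics/w4.png

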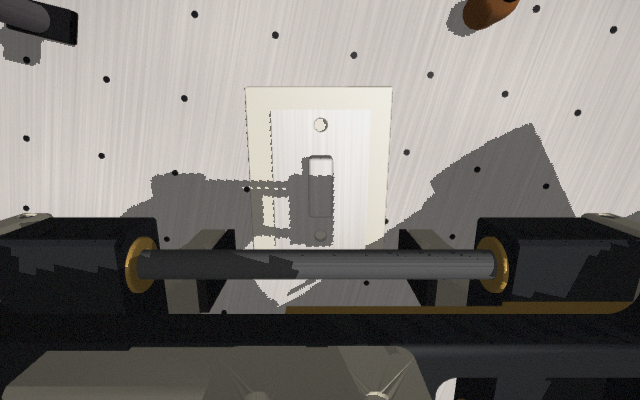

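The plate is flat on the pad with margins of about 20 mm all round (plate columns 271–371, pad columns 248–391). Next is the adapter, with the jaws along y to stay clear of the beaker.

Run:
```python
from h import *
go(.415,-.066,.33,0)
```

```text
shift [0.3183 0.2071 0.0256] turn -76.7 | now [0.5431 0.2913 0.3571] [-1.7978e+02  1.4000e-01 -7.6690e+01] w 0.0872 F [ 0.1 -0.5 -1.1] t 11.07
```

Request:
play_rows:
  targets:
    - [[0.318,0.207,0.02,-76.7],[0.318,0.207,0.02,-76.7],[0.318,0.207,0.02,-76.7],[0.318,0.207,0.02,-76.7],[0.318,0.207,0.02,-76.7]]

```text
t: 11.7
eef_pos: [0.4372, -0.0015, 0.3375]
ee_rot: [3.141, 0.001, -0.404]
force: [0.0, -0.2, -0.4]
width: 0.0876
```

Run:
```python
from h import *
go(.415,-.066,.33,0)
```

```text
shift [0.005  0.068  0.0075] turn -23.2 | now [ 0.4372 -0.0015  0.3375] [ 1.7994e+02  7.0000e-02 -2.3160e+01] w 0.0876 F [ 0.  -0.2 -0.4] t 11.7
```

Request:
play_rows:
  targets:
    - [[0.005,0.068,0.008,-23.2],[0.005,0.068,0.008,-23.2],[0.005,0.068,0.008,-23.2],[0.005,0.068,0.008,-23.2],[0.005,0.068,0.008,-23.2]]

```text
t: 12.32
eef_pos: [0.416, -0.0639, 0.3301]
ee_rot: [3.141, 0.001, -0.007]
force: [0.5, 0.4, 0.4]
width: 0.0875
```

```bash
cat >> h.py <<'E'
def disc(P,near,rad,zlo,zhi):
    """enclosing circle + rect centre of the points near an xy within a height band"""
    m=(np.hypot(P[...,0]-near[0],P[...,1]-near[1])<rad)&(P[...,2]>zlo)&(P[...,2]<zhi)
    m=cv2.morphologyEx(m.astype(np.uint8),cv2.MORPH_OPEN,np.ones((3,3),np.uint8))>0
    q=P[m]; e=cv2.minEnclosingCircle((q[:,:2]*1000).astype(np.float32)); 
    print('disc',np.round(e[0],1),'r',round(e[1],1),'mid',np.round((q.min(0)+q.max(0))[:2]*500,1),'n',len(q),'z',np.round(np.percentile(q[:,2],[5,50,95]),4))
E
python3 - <<'E'
from h import *
go(.463,-.066,.1875,0)
im,P=cloud("wrist"); save('w5',im)
disc(P,(.463,-.066),.042,.023,.032)
disc(P,(.463,-.066),.042,.012,.032)
E
```

```text
shift [0.0471 0.0017 0.1425] turn -0.4 | now [ 0.416  -0.0639  0.3301] [ 1.7999e+02  6.0000e-02 -3.9000e-01] w 0.0875 F [0.5 0.4 0.4] t 12.32
disc [464.9 -65.5] r 30.9 mid [464.8 -65.5] n 1304 z [0.0241 0.0258 0.0269]
disc [464.9 -65.5] r 30.9 mid [464.9 -65.5] n 3724 z [0.0191 0.0207 0.0266]
```

View pics/w5.png

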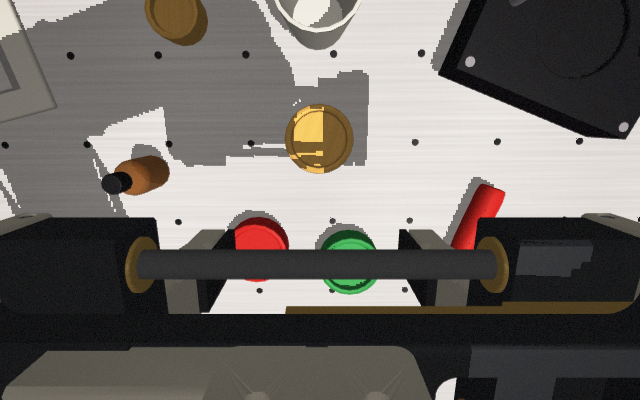

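The wrist view shows the adapter at (319,138), so its world position is (0.465, −0.0655). Moving over it and down.

Request:
play_rows:
  targets:
    - [[0.049,0.0013,0.0,0],[0.049,0.0013,0.03,0],[0.049,0.0013,0.07,0],[0.049,0.0013,0.1,0],[0.049,0.0013,0.1,0]]

```text
t: 13.0
eef_pos: [0.4643, -0.0656, 0.2287]
ee_rot: [3.14, 0.005, -0.006]
force: [0.8, 1.3, -0.2]
width: 0.0872
```

Run:
```python
from h import *
go(.4649,-.0655,.1875,0)
```

```text
shift [ 0.0008 -0.0001  0.0412] turn -0.3 | now [ 0.4643 -0.0656  0.2287] [179.93   0.29  -0.34] w 0.0872 F [ 0.8  1.3 -0.2] t 13.0
```

Request:
play_rows:
  targets:
    - [[0,0,0.02,0],[0,0,0.035,0],[0,0,0.041,0],[0,0,0.041,0],[0,0,0.041,0]]

```text
t: 13.62
eef_pos: [0.4655, -0.0655, 0.1904]
ee_rot: [-3.141, -0.001, -0.005]
force: [-0.6, 0.8, 0.1]
width: 0.0876
```

Request:
play_rows:
  targets:
    - [[0,0,0,0],[0,0,0,0],[0,0,0,0],[0,0,0,0],[0,0,0,0]]
  grip: 255
  newtons: 40

```text
t: 14.25
eef_pos: [0.4652, -0.0656, 0.1897]
ee_rot: [3.142, -0.0, -0.006]
force: [-0.6, -1.5, 3.0]
width: 0.061
```

Request:
play_rows:
  targets:
    - [[0,0,0,0],[0,0,-0.01,0],[0,0,-0.04,0],[0,0,-0.09,0],[0,0,-0.14,0]]

```text
t: 14.88
eef_pos: [0.4645, -0.0657, 0.3311]
ee_rot: [-3.142, 0.001, -0.006]
force: [2.4, -0.1, -3.0]
width: 0.0613
```

Run:
```python
from h import *
go(.548,-.272,.34,-111.5)
```

```text
shift [ 0.0847  0.2059 -0.009 ] turn 111.2 | now [ 0.4645 -0.0657  0.3311] [-1.8e+02  6.0e-02 -3.4e-01] w 0.0613 F [ 2.4 -0.1 -3. ] t 14.88
```

Request:
play_rows:
  targets:
    - [[0.101,0.16,0,111.2],[0.101,0.16,0,111.2],[0.101,0.16,0,111.2],[0.101,0.16,0,111.2],[0.101,0.16,0,111.2]]

```text
t: 15.5
eef_pos: [0.5649, -0.2271, 0.3287]
ee_rot: [3.14, 0.002, -0.952]
force: [-0.5, -0.4, -3.7]
width: 0.0615
```

Run:
```python
from h import *
go(.567,-.226,.34,-111.5)
```

```text
shift [ 0.0003 -0.0023 -0.0113] turn 57.0 | now [ 0.5649 -0.2271  0.3287] [ 1.7992e+02  1.1000e-01 -5.4520e+01] w 0.0615 F [-0.5 -0.4 -3.7] t 15.5
```

Request:
play_rows:
  targets:
    - [[0,-0.002,-0.01,57],[0,-0.002,-0.01,57],[0,-0.002,-0.01,57],[0,-0.002,-0.01,57],[0,-0.002,-0.01,57]]

```text
t: 16.12
eef_pos: [0.5664, -0.2248, 0.3395]
ee_rot: [3.14, 0.0, -1.887]
force: [-0.3, -0.5, -3.4]
width: 0.061
```

Request:
play_rows:
  targets:
    - [[0,0,0,3.5],[0,0,0,3.5],[0,0,0,3.5]]

```text
t: 16.5
eef_pos: [0.5667, -0.2249, 0.3395]
ee_rot: [3.141, 0.0, -1.94]
force: [-0.4, 0.1, -3.0]
width: 0.061
```

Run:
```python
from h import *
go(.5485,-.2725,.34,-111.5)
im,P=cloud("wrist"); save('w6',im)
disc(P,(.5485,-.2725),.05,.030,.038)
for s in(1,-1):
    n=np.array([.5485,-.2725])+s*.06*np.array([.3665,.930]); disc(P,n,.012,.055,.07)
```

```text
shift [ 0.0509 -0.0002 -0.0005] turn 0.3 | now [ 0.5667 -0.2249  0.3395] [ 179.98    0.   -111.17] w 0.061 F [-0.4  0.1 -3. ] t 16.5
disc [ 549.1 -271.6] r 35.6 mid [ 549.1 -271.6] n 5079 z [0.0349 0.0361 0.0373]Traceback (most recent call last):
  File "<stdin>", line 6, in <module>
  File "h.py", line 26, in disc
    print('disc',np.round(e[0],1),'r',round(e[1],1),'mid',np.round((q.min(0)+q.max(0))[:2]*500,1),'n',len(q),'z',np.round(np.percentile(q[:,2],[5,50,95]),4))
                                                                    ~~~~~^^^
    return umr_minimum(a, axis, None, out, keepdims, initial, where)
ValueError: zero-size array to reduction operation minimum which has no identity
```

View pics/w6.png

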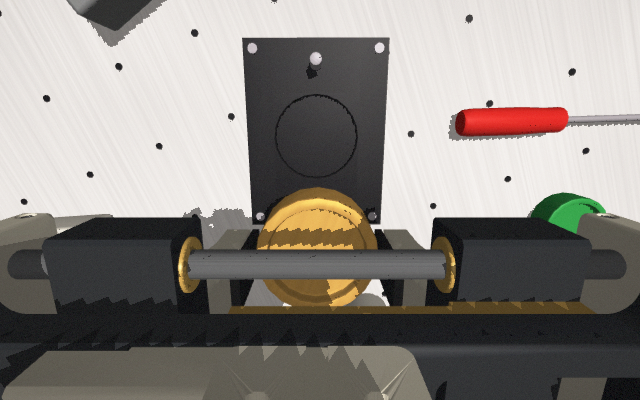

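The recess is at about (316,136), world (0.549, −0.2716). Moving over it and lowering.

Request:
play_rows:
  targets:
    - [[0.05,-0.0004,0,0.3],[0.05,-0.0004,0.0,0.3],[0.05,-0.0004,0.03,0.3],[0.05,-0.0004,0.06,0.3],[0.05,-0.0004,0.09,0.3]]

```text
t: 17.18
eef_pos: [0.5492, -0.2714, 0.2489]
ee_rot: [-3.141, 0.0, -1.946]
force: [1.4, 1.0, -2.7]
width: 0.0612
```

Request:
play_rows:
  targets:
    - [[0,0,0,0],[0,0,0,0]]

```text
t: 17.42
eef_pos: [0.5498, -0.2717, 0.2507]
ee_rot: [-3.14, -0.0, -1.946]
force: [1.0, -0.5, -2.9]
width: 0.0612
```

Run:
```python
from h import *
go(.549,-.2717,.2257,-111.5)
```

```text
shift [0.0003 0.0007 0.025 ] turn -0.0 | now [ 0.5498 -0.2717  0.2507] [-1.7993e+02 -1.0000e-02 -1.1151e+02] w 0.0612 F [ 1.  -0.5 -2.9] t 17.43
```

Request:
play_rows:
  targets:
    - [[0,0.0007,0.01,0],[0,0.0007,0.018,0],[0,0.0007,0.022,0],[0,0.0007,0.024,0],[0,0.0007,0.024,0]]

```text
t: 18.05
eef_pos: [0.5485, -0.2715, 0.2258]
ee_rot: [-3.141, -0.0, -1.947]
force: [-0.4, -0.0, -0.5]
width: 0.0612
```

Request:
play_rows:
  targets:
    - [[0,0,0,0],[0,0,0,0]]

```text
t: 18.3
eef_pos: [0.5485, -0.2715, 0.2258]
ee_rot: [-3.141, 0.0, -1.947]
force: [-1.3, 1.2, 0.2]
width: 0.0612
```

Seated, with the weight off the wrist. I'll release, rise, and move to the reducer.

Request:
play_rows:
  targets:
    - [[0,0,0,0],[0,0,0,0],[0,0,0,0],[0,0,0,0]]
  grip: 0

```text
t: 18.8
eef_pos: [0.5485, -0.2715, 0.2257]
ee_rot: [-3.141, 0.0, -1.947]
force: [0.4, 0.3, 0.3]
width: 0.0868
```

Request:
play_rows:
  targets:
    - [[0,0,-0.01,0],[0,0,-0.05,0],[-0.01,0,-0.1,0],[-0.05,0,-0.114,0],[-0.05,0,-0.114,0]]

```text
t: 19.42
eef_pos: [0.5679, -0.2234, 0.3424]
ee_rot: [-3.137, 0.001, -1.945]
force: [-1.3, -0.3, 0.7]
width: 0.0877
```

Run:
```python
from h import *
im,P=cloud("wrist"); save('w7',im)
disc(P,(.549,-.2717),.045,.058,.066)
disc(P,(.549,-.2717),.029,.05,.060)
# reducer hover: jaws along y?  candidates
for yw in (-90,-60,0): go(.567,.053,.33,yw)
```

```text
disc [ 548.9 -270.1] r 30.8 mid [ 548.8 -270.1] n 1602 z [0.0599 0.0617 0.063 ]
disc [ 549. -270.] r 25.1 mid [ 549.1 -269.9] n 2901 z [0.0549 0.0561 0.0576]
shift [-0.2578  0.1015  0.0111] turn -21.5 | now [ 0.5672 -0.2241  0.3411] [-1.7987e+02  4.0000e-02 -1.1146e+02] w 0.0878 F [ 0.6  0.2 -0.9] t 19.48
shift [-0.2578  0.1015  0.0111] turn -51.5 | now [ 0.5672 -0.2241  0.3411] [-1.7987e+02  4.0000e-02 -1.1146e+02] w 0.0878 F [ 0.6  0.2 -0.9] t 19.48
shift [-0.2578  0.1015  0.0111] turn -111.5 | now [ 0.5672 -0.2241  0.3411] [-1.7987e+02  4.0000e-02 -1.1146e+02] w 0.0878 F [ 0.6  0.2 -0.9] t 19.48
```

The adapter is seated at (0.549, −0.270) with its rim at z = 0.062. Going to the reducer at yaw −90 (jaws along x).

Run:
```python
from h import *
go(.568,.1035,.33,-90)
```

```text
shift [-0.3052  0.1191  0.0111] turn -21.5 | now [ 0.5672 -0.2241  0.3411] [-1.7987e+02  4.0000e-02 -1.1146e+02] w 0.0878 F [ 0.6  0.2 -0.9] t 19.48
```

Request:
play_rows:
  targets:
    - [[-0.305,0.119,0.0,-21.5],[-0.305,0.119,0.0,-21.5],[-0.305,0.119,0.0,-21.5],[-0.305,0.119,0.01,-21.5],[-0.305,0.119,0.01,-21.5]]

```text
t: 20.1
eef_pos: [0.5677, 0.0885, 0.3304]
ee_rot: [3.141, -0.0, -1.572]
force: [1.5, -0.2, 0.2]
width: 0.0879
```

Request:
play_rows:
  targets:
    - [[-0.02,0,0.0,0],[-0.02,0,0.0,0],[-0.02,0,0,0]]

```text
t: 20.48
eef_pos: [0.568, 0.1061, 0.3304]
ee_rot: [3.141, -0.0, -1.573]
force: [1.3, -0.8, -0.3]
width: 0.0874
```

Run:
```python
from h import *
im,P=cloud("wrist"); save('w8',im)
disc(P,(.568,.0535),.035,.023,.032)
disc(P,(.568,.0535),.035,.012,.032)
go(.568,.0535,.1895,-90)
```

```text
disc [569.4  54.4] r 21.8 mid [569.3  54.3] n 763 z [0.0242 0.0258 0.027 ]
disc [569.4  54.4] r 21.8 mid [569.3  54.3] n 1881 z [0.0192 0.0208 0.0267]
shift [ 5.230e-02 -1.000e-04  1.411e-01] turn -0.1 | now [0.5681 0.1058 0.3305] [ 1.7997e+02 -2.0000e-02 -9.0140e+01] w 0.0877 F [ 0.1 -0.  -0. ] t 20.52
```

Request:
play_rows:
  targets:
    - [[0.0515,-0.0013,0,0],[0.0515,-0.0013,0.02,0],[0.0515,-0.0013,0.06,0],[0.0515,-0.0013,0.1,0],[0.0515,-0.0013,0.1,0]]

```text
t: 21.15
eef_pos: [0.5682, 0.0538, 0.2282]
ee_rot: [3.136, -0.002, -1.574]
force: [0.4, -0.6, 0.8]
width: 0.0876
```

Run:
```python
from h import *
go(.5693,.0544,.1890,-90)
```

```text
shift [-0.0007 -0.0014  0.0392] turn -0.2 | now [0.5682 0.0538 0.2282] [ 1.7967e+02 -1.3000e-01 -9.0190e+01] w 0.0876 F [ 0.4 -0.6  0.8] t 21.15
```

Request:
play_rows:
  targets:
    - [[0,0,0.02,0],[0,0,0.034,0],[0,0,0.041,0],[0,0,0.041,0],[0,0,0.041,0]]

```text
t: 21.78
eef_pos: [0.5697, 0.0558, 0.1903]
ee_rot: [-3.141, 0.0, -1.572]
force: [0.5, -0.3, 0.7]
width: 0.0875
```

Request:
play_rows:
  targets:
    - [[0,0,0,0],[0,0,0,0],[0,0,0,0],[0,0,0,0],[0,0,0,0]]
  grip: 255
  newtons: 40

```text
t: 22.4
eef_pos: [0.5693, 0.0557, 0.1896]
ee_rot: [3.141, -0.0, -1.572]
force: [-0.7, 1.5, 0.9]
width: 0.0433
```

Request:
play_rows:
  targets:
    - [[0,0,0,0],[0,0,0,0]]

```text
t: 22.65
eef_pos: [0.5693, 0.0557, 0.1896]
ee_rot: [3.141, -0.0, -1.572]
force: [-1.0, 0.5, 0.4]
width: 0.043
```

Request:
play_rows:
  targets:
    - [[0,0,0,0],[0,0,-0.01,0],[0,0,-0.04,0],[0,0,-0.09,0],[0,0,-0.14,0]]

```text
t: 23.28
eef_pos: [0.5691, 0.0556, 0.3314]
ee_rot: [3.141, -0.0, -1.572]
force: [0.9, 0.9, -2.4]
width: 0.043
```

Run:
```python
from h import *
go(.567,-.2235,.345,-111.5)
```

```text
shift [ 0.2791  0.0018 -0.0135] turn 21.4 | now [0.5691 0.0556 0.3314] [ 1.7997e+02 -1.0000e-02 -9.0050e+01] w 0.043 F [ 0.9  0.9 -2.4] t 23.27
```

Request:
play_rows:
  targets:
    - [[0.05,0,-0.0135,4],[0.1,0,-0.0135,8],[0.15,0,-0.0135,12],[0.2,0.001,-0.0135,17],[0.25,0.0015,-0.0135,21.4]]

```text
t: 23.9
eef_pos: [0.5672, -0.1958, 0.3438]
ee_rot: [-3.141, 0.0, -1.948]
force: [1.0, 0.9, -2.1]
width: 0.043
```

Request:
play_rows:
  targets:
    - [[0.03,0,0,0],[0.03,0,0,0],[0.03,0,0,0]]

```text
t: 24.28
eef_pos: [0.5566, -0.2221, 0.3434]
ee_rot: [-3.141, 0.0, -1.946]
force: [0.2, 0.4, -0.7]
width: 0.0431
```

Run:
```python
from h import *
im,P=cloud("wrist"); save('w9',im)
disc(P,(.549,-.270),.045,.058,.066)
disc(P,(.549,-.270),.029,.05,.060)
go(.5494,-.2689,.26,-111.5)
# held reducer
s=arm.get_state(); M=R.from_euler('xyz',s["ee_rot"]).as_matrix(); L=(P-s["eef_pos"])@M
m=(abs(L[...,0])<.03)&(abs(L[...,1])<.0215)&(L[...,2]>.14)&(L[...,2]<.178); q=L[m]; print(len(q),q.min(0),q.max(0))
```

```text
disc [ 549. -270.] r 30.9 mid [ 548.9 -270.1] n 1579 z [0.0597 0.0617 0.063 ]
disc [ 548.8 -269.9] r 25.2 mid [ 549.  -270.1] n 2865 z [0.055  0.0562 0.0576]
shift [ 0.0466 -0.0104  0.0834] turn 0.1 | now [ 0.5567 -0.2217  0.3434] [-1.7998e+02  1.0000e-02 -1.1143e+02] w 0.0429 F [ 0.4 -0.4 -1.7] t 24.32
3774 [-0.02041339 -0.02149831  0.14004373] [0.02382048 0.02148732 0.17796327]
```

View pics/w9.png

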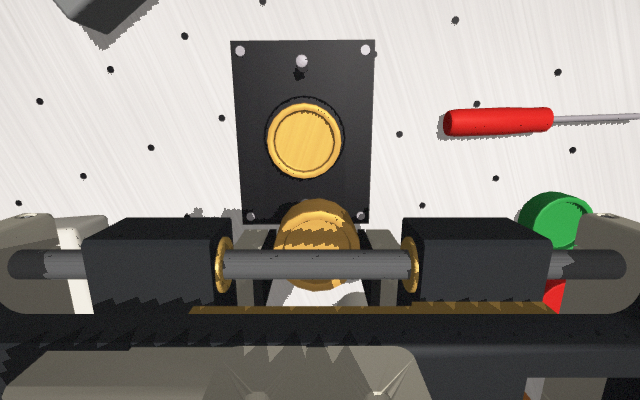

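The adapter is seated at (305,140), and the held reducer sits about 1.5 mm ahead of the TCP. I've allowed for that in the move.

Request:
play_rows:
  targets:
    - [[0.0463,-0.0104,0,0],[0.0463,-0.0104,0.0,0],[0.0463,-0.0104,0.03,0],[0.0463,-0.0104,0.06,0],[0.0463,-0.0104,0.08,0]]

```text
t: 24.95
eef_pos: [0.5495, -0.2678, 0.2619]
ee_rot: [3.14, 0.0, -1.944]
force: [-0.8, -0.7, -1.0]
width: 0.0427
```

Request:
play_rows:
  targets:
    - [[0,0,0,0],[0,0,0,0]]

```text
t: 25.2
eef_pos: [0.5501, -0.2686, 0.2642]
ee_rot: [-3.14, -0.0, -1.944]
force: [0.4, -0.2, -1.3]
width: 0.043
```

Run:
```python
from h import *
go(.5495,-.2687,.2458,-111.5)
```

```text
shift [0.0003 0.0006 0.0184] turn 0.1 | now [ 0.5501 -0.2686  0.2642] [-179.93   -0.   -111.38] w 0.043 F [ 0.4 -0.2 -1.3] t 25.2
```

Request:
play_rows:
  targets:
    - [[0,0.0005,0.006,0],[0,0.0005,0.011,0],[0,0.0005,0.015,0],[0,0.0005,0.017,0],[0,0.0005,0.018,0]]

```text
t: 25.82
eef_pos: [0.5489, -0.269, 0.2456]
ee_rot: [3.141, -0.0, -1.945]
force: [-2.5, 3.4, 8.2]
width: 0.043
```

Request:
play_rows:
  targets:
    - [[0,0,0,0],[0,0,0,0]]

```text
t: 26.08
eef_pos: [0.5488, -0.269, 0.2456]
ee_rot: [-3.142, -0.0, -1.945]
force: [-2.8, 1.6, 4.3]
width: 0.0427
```

At seating height with light contact. Release, rise and check.

Request:
play_rows:
  targets:
    - [[0,0,0,0],[0,0,0,0],[0,0,0,0],[0,0,0,0]]
  grip: 0

```text
t: 26.58
eef_pos: [0.549, -0.2689, 0.245]
ee_rot: [-3.142, -0.0, -1.945]
force: [0.1, -0.1, 0.1]
width: 0.0774
```

Request:
play_rows:
  targets:
    - [[0,0,-0.01,0],[0,0,-0.05,0],[-0.01,0,-0.09,0],[-0.05,0,-0.1,0],[-0.05,0,-0.1,0]]

```text
t: 27.2
eef_pos: [0.5682, -0.2209, 0.3475]
ee_rot: [-3.138, 0.001, -1.943]
force: [-0.1, -0.7, 0.2]
width: 0.0877
```

Run:
```python
from h import *
im,P=cloud("wrist"); save('w10',im)
disc(P,(.549,-.270),.045,.058,.066)
disc(P,(.549,-.270),.035,.079,.088)
disc(P,(.549,-.270),.022,.07,.0785)
go(.670,.006,.34,-90)
```

```text
disc [ 548.9 -269.9] r 31.0 mid [ 549.1 -269.9] n 1574 z [0.0598 0.0618 0.063 ]
disc [ 548.2 -270. ] r 21.9 mid [ 548.2 -270. ] n 1030 z [0.0802 0.0817 0.083 ]
disc [ 548.3 -269.9] r 17.0 mid [ 548.4 -270.1] n 1470 z [0.075  0.0761 0.0774]
shift [-0.2492 -0.0125  0.0067] turn -21.4 | now [ 0.5676 -0.2215  0.3465] [-1.7989e+02  3.0000e-02 -1.1135e+02] w 0.0877 F [-0.1 -0.7 -0.7] t 27.25
```

The reducer is home (rim z = 0.0817) at (0.548, −0.270). For the brass plug I'll use yaw −155, so the jaws clear the pinks and the beaker.

Run:
```python
from h import *
go(.716,-.0225,.33,-155)
```

```text
shift [-0.2394 -0.0657  0.0168] turn 43.6 | now [ 0.5676 -0.2215  0.3465] [-1.7989e+02  3.0000e-02 -1.1135e+02] w 0.0877 F [-0.1 -0.7 -0.7] t 27.25
```

Request:
play_rows:
  targets:
    - [[-0.239,-0.066,0,43.6],[-0.239,-0.066,0,43.6],[-0.239,-0.066,0.015,43.6],[-0.239,-0.066,0.015,43.6],[-0.239,-0.066,0.015,43.6]]

```text
t: 27.88
eef_pos: [0.7176, -0.0212, 0.3277]
ee_rot: [3.141, -0.003, -2.706]
force: [-0.4, -1.0, -1.5]
width: 0.0877
```

Request:
play_rows:
  targets:
    - [[0,0,0,0],[0,0,0,0]]

```text
t: 28.12
eef_pos: [0.7155, -0.0254, 0.3305]
ee_rot: [-3.142, -0.0, -2.707]
force: [-0.6, 0.5, 0.1]
width: 0.0878
```

Run:
```python
from h import *
im,P=cloud("wrist"); save('w11',im)
disc(P,(.6705,-.0435),.025,.0315,.037)
disc(P,(.6705,-.0435),.025,.018,.025)
go(.6705,-.0435,.189,-155)
```

```text
disc [671.5 -43.3] r 9.8 mid [671.6 -43.2] n 383 z [0.0328 0.034  0.0352]
disc [670.7 -43.4] r 13.6 mid [667.5 -43.4] n 127 z [0.0216 0.0235 0.0249]
shift [0.0485 0.0026 0.1417] turn -0.1 | now [ 0.7156 -0.0255  0.3307] [-1.7999e+02  2.0000e-02 -1.5509e+02] w 0.0878 F [-0.6  0.6  0.3] t 28.18
```

View pics/w11.png

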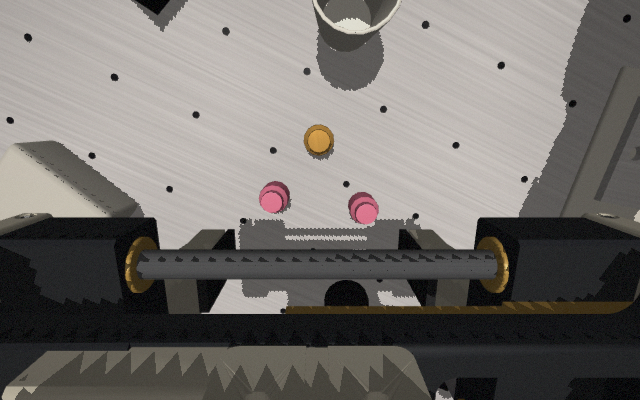

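Wrist view: brass plug at (319,139), pinks at (274,198) and (363,210) behind it, beaker ahead at (357,20). Going down on the plug.

Request:
play_rows:
  targets:
    - [[0.0475,0.0024,0,0],[0.0475,0.0024,0.02,0],[0.0475,0.0024,0.06,0],[0.0475,0.0024,0.1,0],[0.0475,0.0024,0.1,0]]

```text
t: 28.8
eef_pos: [0.6704, -0.0431, 0.2277]
ee_rot: [3.14, -0.005, -2.707]
force: [0.1, -0.7, 0.5]
width: 0.0874
```

Request:
play_rows:
  targets:
    - [[0,0,0.02,0],[0,0,0.034,0],[0,0,0.042,0],[0,0,0.042,0],[0,0,0.042,0]]

```text
t: 29.42
eef_pos: [0.6723, -0.0419, 0.1889]
ee_rot: [-3.141, 0.001, -2.706]
force: [-0.4, 0.4, 0.7]
width: 0.0872
```

Request:
play_rows:
  targets:
    - [[0,0,0,0],[0,0,0,0],[0,0,0,0],[0,0,0,0],[0,0,0,0]]
  grip: 255
  newtons: 40

```text
t: 30.05
eef_pos: [0.672, -0.0419, 0.1881]
ee_rot: [3.142, -0.0, -2.706]
force: [-0.8, -0.8, -0.4]
width: 0.0433
```

Request:
play_rows:
  targets:
    - [[0,0,0,0],[0,0,0,0],[0,0,0,0]]

```text
t: 30.42
eef_pos: [0.672, -0.042, 0.1881]
ee_rot: [-3.142, -0.0, -2.706]
force: [0.7, 0.6, -0.1]
width: 0.0265
```

Request:
play_rows:
  targets:
    - [[0,0,-0.01,0],[0,0,-0.04,0],[0,0,-0.08,0],[0,0,-0.13,0],[0,0,-0.16,0]]

```text
t: 31.05
eef_pos: [0.6721, -0.042, 0.3519]
ee_rot: [-3.14, 0.003, -2.706]
force: [0.6, -0.5, -1.0]
width: 0.0265
```

Run:
```python
from h import *
go(.567,-.2225,.35,-111.5)
```

```text
shift [ 0.1715 -0.1193  0.0014] turn -43.5 | now [ 0.6721 -0.042   0.3519] [-179.93    0.19 -155.04] w 0.0265 F [ 0.6 -0.5 -1. ] t 31.05
```

Request:
play_rows:
  targets:
    - [[0.034,-0.024,0,-9],[0.069,-0.048,0,-18],[0.103,-0.072,0,-26],[0.137,-0.095,0,-35],[0.1715,-0.1193,0,-43.5]]

```text
t: 31.68
eef_pos: [0.5658, -0.2234, 0.3489]
ee_rot: [-3.141, 0.0, -1.942]
force: [-0.0, 0.2, -0.7]
width: 0.0266
```

Request:
play_rows:
  targets:
    - [[0,0,0,0],[0,0,0,0]]

```text
t: 31.92
eef_pos: [0.5667, -0.2225, 0.3487]
ee_rot: [-3.141, 0.0, -1.949]
force: [0.7, 0.3, -0.9]
width: 0.0264
```

Run:
```python
from h import *
s=arm.get_state()
im,P=cloud("wrist"); save('w12',im)
disc(P,(.5483,-.270),.035,.079,.088)
disc(P,(.5483,-.270),.022,.07,.0785)
M=R.from_euler('xyz',s["ee_rot"]).as_matrix(); L=(P-s["eef_pos"])@M
m=(abs(L[...,0])<.03)&(abs(L[...,1])<.012)&(L[...,2]>.14)&(L[...,2]<.178); q=L[m]; print(len(q),q.min(0),q.max(0))
go(.5487,-.2691,.28,-111.5)
```

```text
disc [ 548.1 -270.1] r 21.9 mid [ 548.1 -270.1] n 1019 z [0.0803 0.0818 0.0829]
disc [ 548.4 -270. ] r 17.0 mid [ 548.3 -270. ] n 1461 z [0.075  0.0762 0.0774]
1294 [-0.00963925 -0.01188983  0.1527216 ] [0.01455437 0.01195307 0.17799083]
shift [ 0.0504 -0.0002  0.0686] turn -0.1 | now [ 0.567  -0.2221  0.3486] [-1.7997e+02  1.0000e-02 -1.1161e+02] w 0.0266 F [-0.4 -0.7 -2. ] t 31.98
```

View pics/w12.png

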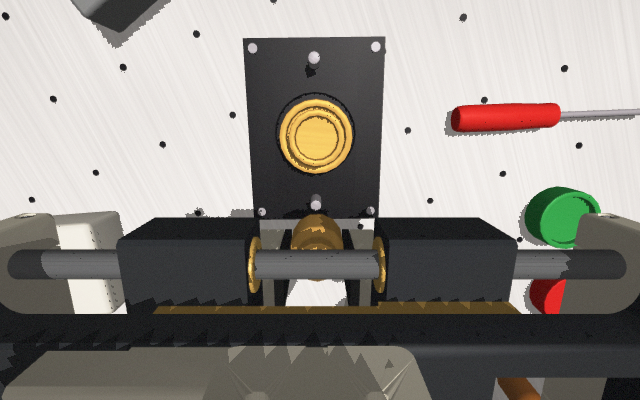

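The reducer recess is centred at (316,138) and the plug is held with an offset of about +1 mm. Moving over it and lowering.

Request:
play_rows:
  targets:
    - [[0.05,-0.0002,0,0],[0.05,-0.0002,0,0],[0.05,-0.0002,0.03,0],[0.05,-0.0002,0.06,0],[0.05,-0.0002,0.065,0]]

```text
t: 32.6
eef_pos: [0.5485, -0.2679, 0.2812]
ee_rot: [3.138, -0.001, -1.947]
force: [-0.9, 0.5, -0.5]
width: 0.0265
```

Request:
play_rows:
  targets:
    - [[0,0,0,0],[0,0,0,0]]

```text
t: 32.85
eef_pos: [0.5494, -0.2688, 0.2846]
ee_rot: [-3.14, 0.0, -1.946]
force: [-0.1, -0.2, -1.8]
width: 0.0267
```

Run:
```python
from h import *
go(.5487,-.2691,.2643,-111.5)
```

```text
shift [0.0005 0.0005 0.0202] turn -0.0 | now [ 0.5494 -0.2688  0.2846] [-1.7988e+02  1.0000e-02 -1.1152e+02] w 0.0267 F [-0.1 -0.2 -1.8] t 32.85
```

Request:
play_rows:
  targets:
    - [[0,0.0004,0.007,0],[0,0.0004,0.012,0],[0,0.0004,0.016,0],[0,0.0004,0.018,0],[0,0.0004,0.019,0]]

```text
t: 33.48
eef_pos: [0.5483, -0.2689, 0.2641]
ee_rot: [3.141, -0.0, -1.947]
force: [-1.5, 1.5, 3.9]
width: 0.0266
```

Request:
play_rows:
  targets:
    - [[0,0,0,0],[0,0,0,0]]

```text
t: 33.72
eef_pos: [0.5483, -0.2689, 0.2642]
ee_rot: [-3.141, 0.0, -1.947]
force: [-1.0, 0.7, -1.1]
width: 0.0264
```

Request:
play_rows:
  targets:
    - [[0,0,0,0],[0,0,0,0],[0,0,0,0],[0,0,0,0]]
  grip: 0

```text
t: 34.22
eef_pos: [0.5483, -0.2689, 0.2642]
ee_rot: [-3.141, -0.0, -1.947]
force: [-0.5, 0.9, 0.4]
width: 0.0612
```

Request:
play_rows:
  targets:
    - [[0,0,-0.01,0],[0,0,-0.05,0],[0,0,-0.08,0],[-0.05,0,-0.1,0],[-0.07,0,-0.12,0]]

```text
t: 34.85
eef_pos: [0.5744, -0.2024, 0.386]
ee_rot: [-3.14, 0.001, -1.946]
force: [0.8, 0.5, -0.3]
width: 0.0874
```

Request:
play_rows:
  targets:
    - [[0,0,0,0],[0,0,0,0]]

```text
t: 35.1
eef_pos: [0.5735, -0.2039, 0.3839]
ee_rot: [3.141, 0.0, -1.947]
force: [-0.2, 0.5, -0.2]
width: 0.0878
```

Run:
```python
from h import *
im,P=cloud("wrist"); save('w13',im)
c=(.5485,-.270)
disc(P,c,.045,.058,.066); disc(P,c,.03,.079,.0855); disc(P,c,.025,.1075,.113)
im,P=cloud("scene"); 
save('s13',im)
im,P=cloud("top")
for c,z in(((.567,-.065),.07),((.432,.096),.03)):
    disc(P,c,.05,z,.12)
```

```text
disc [ 549.  -269.9] r 30.8 mid [ 548.7 -269.9] n 1270 z [0.0597 0.0617 0.0631]
disc [ 548.3 -269.9] r 21.8 mid [ 548.2 -269.9] n 804 z [0.0804 0.0818 0.0831]
disc [ 547.9 -269.3] r 9.8 mid [ 548.  -269.3] n 512 z [0.1088 0.11   0.1112]Traceback (most recent call last):
  File "<stdin>", line 9, in <module>
  File "h.py", line 26, in disc
    print('disc',np.round(e[0],1),'r',round(e[1],1),'mid',np.round((q.min(0)+q.max(0))[:2]*500,1),'n',len(q),'z',np.round(np.percentile(q[:,2],[5,50,95]),4))
                                                                    ~~~~~^^^
    return umr_minimum(a, axis, None, out, keepdims, initial, where)
ValueError: zero-size array to reduction operation minimum which has no identity
```

View pics/s13.png

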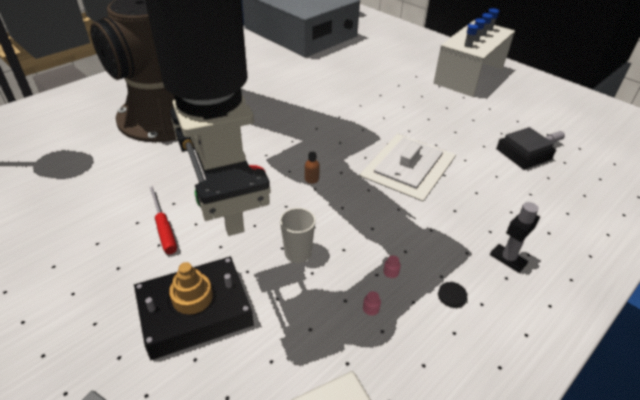

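The scene view shows the three-piece mount stacked on the stage at (190,290), the plate on the pad at (408,165), and the bottle (312,168) and beaker (297,235) standing where they were. Heights 0.0617, 0.0818 and 0.110 match fully seated. The crashed part of that last script was the top-camera look at the beaker, which the arm hides. Handing in.

```bash
python3 -c "
from station import job_done; print(job_done())"
```

```text
the job is handed in; nothing more can be done
None
```

The job is done and handed in at about 35 s of robot time. I lifted the cover plate straight up off its pins and laid it on the white pad. Then I built the adapter, reducer and plug on the stage, one piece at a time; `job_done()` reports no verdict.

- **Mount:** in the last wrist view the rims are at z = 61.7 mm (adapter), 81.8 mm (reducer) and 110.0 mm (plug). Fully home would be 62, 82 and 110 mm. The adapter sits about 1.7 mm from the centre of the stage recess, and the reducer and plug are each within 1 mm of the piece below.
- **Plate:** I judged it on the pad from one close wrist picture, not a measurement. The margin was about 20 mm on the three edges I compared, and it looked square.
- **Bystanders:** the bottle and beaker look unmoved and upright in the last scene view. The numeric check of both from the top camera failed, because that script crashed on the beaker, which I think the arm was hiding. I did not repeat it.

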